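# Build the press stack on a small cheese

### The arm

A 6-joint arm with a two-finger parallel gripper is mounted at the origin on the work surface. World frame = base frame: x ahead of the robot, y to its left, z up, the work surface at z = 0. Lengths are in m, angles in rad, forces in N, time in s.
With the tool pointing down it reaches from about 0.35 to 1 m from the base axis. Payload 7.1 kg.
Tool frame: the origin (TCP) lies between the finger pads; the fingertips stand 22 mm ahead of it and the grasp point (between the pads) lies 3 mm ahead of it; z points along the fingers, y is the line along which they close (so a half turn about z gives the same grasp; the last joint's range is limited). The gripper opens to 85 mm and grips with 20 to 120 N. Pads are 22 mm wide; open, the fingers measure 114 mm over their backs; the gripper's body (76 mm by 85 mm) begins 54 mm behind the grasp point. The pads swing forward as they close: fully open they stand 13 mm farther back than shut.
Start: joints at [1.138, 0.423, 1.63, -0, 1.089, -0.019], TCP at [0.251, 0.572, 0.253] pointing down, gripper open.
Joint ranges: [-3, 3], [-0.9, 2.11], [0.09, 2.58], [-1.31, 4.45], [0.11, 2.69], [-2.54, 2.54]. Speed limits (rad/s): [2.39, 2.39, 3.01, 3.14, 3.14, 3.14].

### API

Orientations are given as a rotation vector (axis times angle).
In Python, from rig import manip gives the robot as it stands. The module is installed in compiled form; this text tells all that it offers. Calls block until the motion is done:
- manip.move_to(position, orientation): joint-space move of the TCP to a pose.
- manip.servo_line(position, orientation=None, rate=0.15): straight line of the TCP; orientation=None keeps the orientation; rate is the mean speed in m/s.
- manip.set_joints(angles): joint-space move.
- manip.command_gripper(opening, f_grip=None): finger opening in m; f_grip is the grip in N (None keeps the last); returns when the fingers have stopped.
- manip.hold(seconds).
- manip.solve_ik(position, orientation): joint angles nearest the present ones, or None.
- manip.camera(name): name is "scene" or "side" or "wrist"; returns a dict with "image" (384x512x3 uint8, red, green, blue), "fx", "fy", "cx", "cy" (pixels), "cam_to_world" (4x4, takes a point from camera to world coordinates); the wrist camera has in their place "mount" (4x4, takes a point from camera to tool coordinates, whose origin is the TCP and whose axes are the flange's). Camera axes: x right, y down, z forward; pixel columns grow to the right and rows downward; lengths in m; the calibration is good to about 2 mm. A picture is of the moment at which its call begins: read the wrist's pose just before it. There is no depth.
A pose or a line that the arm cannot do raises manip.IKError and nothing moves.
- manip.sign_off(): hands the job in; it is judged then, once.
Readings, each from a call of its own:
- manip.get_time(): time.
- manip.get_joint_positions(): joint angles.
- manip.get_joint_vel(): joint speeds.
- manip.get_tau(): joint torques, N m.
- manip.get_position(): TCP position.
- manip.get_ee_rot(): TCP orientation.
- manip.get_contact_force(): force on the tool from outside, world axes, zero at the start.
- manip.get_torque(): the same for the moment, N m.
- manip.get_width(): finger opening in m.
- manip.get_grip_force(): force on a finger pad.
Only numpy, scipy, OpenCV 4.12 (cv2) and the standard library are available. Lean on these libraries where they do the work, as an engineer would, in place of code of your own. Each camera call takes 0.05 s, during which the arm holds its last target. There are 200 camera calls.

### The job

Set the small cheese up for pressing: put it in the middle of the draining stand, slip the hoop down over it onto the deck, put the follower into the hoop on the cheese with its pillar up, then the large weight on the pillar and last the small weight on the large one, in that order, each upright and centred on the one below. Lower each thing gently into place rather than dropping it, and let go of it all. Leave the jar, the bowl and the spatula where they are.

Things in the scene. Friction and masses are not known exactly. Their poses are not given: they have to be found in the camera images.
- stand: Draining stand: a fixed round stainless plate on three short rubber feet, 112 mm across, its flat top (the deck) 14 mm above the table and dotted with small dark drain holes. Origin at its centre at table level, z up. It does not move when pushed.
- cheese: Small firm round cheese, ivory, a plain cylinder 47 mm across and 30 mm high with rounded edges, about 60 g, standing flat. Origin at the centre of its underside, z up.
- hoop: Cheese hoop: a green plastic tube open at both ends, with tiny drain holes in its wall, 66 mm outside diameter, 56 mm inside, 50 mm high, about 50 g, standing on end. Origin at the centre of its lower end, z up along its axis.
- follower: Follower: green plastic, a disc 49 mm across and 10 mm thick with a chamfered lower edge, and on it a central round pillar 34 mm across with a flat top; 50 mm high in all, about 55 g. It stands on its disc, pillar up. Origin at the centre of its underside, z up. On the cheese in the hoop its pillar stands 30 mm above the hoop's rim.
- weight_large: Large press weight: a plain metal disc 60 mm across and 26 mm high, about 0.57 kg, lying flat. Origin at the centre of its underside, z up.
- weight_small: Small press weight: a plain metal disc 44 mm across and 24 mm high, about 0.28 kg, lying flat. Origin at the centre of its underside, z up.
- jar: Bystander among the press parts: a closed glass salt jar with a blue cap, 52 mm across and 66 mm high, loose. Origin at the centre of its underside.
- bowl: Bystander: a shallow metal bowl, 110 mm across and 45 mm high, loose, beside the work, to the robot's right. Origin at the centre of its underside.
- spatula: Bystander: a spatula 240 mm long, lying across the far edge of the work area, roughly along y, loose. Origin beneath its middle.
Not all that is in view belongs to the job. What is shaped like the stand but purple or yellow is not meant.

How it is judged:
By the outcome, as a careful person would: the job done as asked, in the order asked, and still so for the second after the job is handed in, with the robot touching nothing.
It also fails if it takes over 120 s, if anything falls off the work surface, if the arm or the gripper's body presses on something with over 40 N, if the wrist force passes 120 N, or if a joint passes its speed limit or range.

## Working session

There is one attempt and no reset: what is moved stays moved. The work goes in short steps, each a Python script; the robot and the scene stay as the last script left them, time stands still between calls to the robot, and variables do not carry over. Pictures are saved under pics/ and viewed, at most 14 in all, crops included, and the job is handed in when it is done.

```bash
mkdir -p pics; python3 - <<'E'
from rig import manip
import cv2,numpy as np
for n in("scene","side"):
    c=manip.camera(n); cv2.imwrite(f"pics/{n}0.png",cv2.resize(c["image"][:,:,::-1],(800,600),interpolation=cv2.INTER_CUBIC))
    print(n,c["fx"],c["fy"],c["cx"],c["cy"],np.round(c["cam_to_world"],4).tolist())
c=manip.camera("wrist");print(c["fx"],c["cx"],c["cy"],np.round(c["mount"],4).tolist(),manip.get_position(),manip.get_ee_rot(),manip.get_time())
E
```

```text
scene 458.51630892311164 458.51630892311164 253.51388240564273 192.70628242315013 [[-0.8522, 0.3549, -0.3845, 1.0916], [0.5232, 0.5644, -0.6386, 0.7187], [-0.0096, -0.7453, -0.6666, 0.8622], [0.0, 0.0, 0.0, 1.0]]
side 386.2764009424738 386.2764009424738 250.63235051866596 186.4266207760364 [[0.9994, -0.0327, 0.0119, 0.6059], [-0.0314, -0.6955, 0.7179, -0.8453], [-0.0152, -0.7178, -0.6961, 0.8243], [0.0, 0.0, 0.0, 1.0]]
297.0576881867128 259.1746025573971 193.20161238623868 [[-0.0006, -0.9541, -0.2995, 0.0764], [1.0, -0.0005, -0.0006, -0.001], [0.0004, -0.2995, 0.9541, -0.1205], [0.0, 0.0, 0.0, 1.0]] [0.25112082 0.57192317 0.25273752] [-6.45305749e-01 -3.07434148e+00  1.72488065e-03] 0.15
```

View pics/scene0.png

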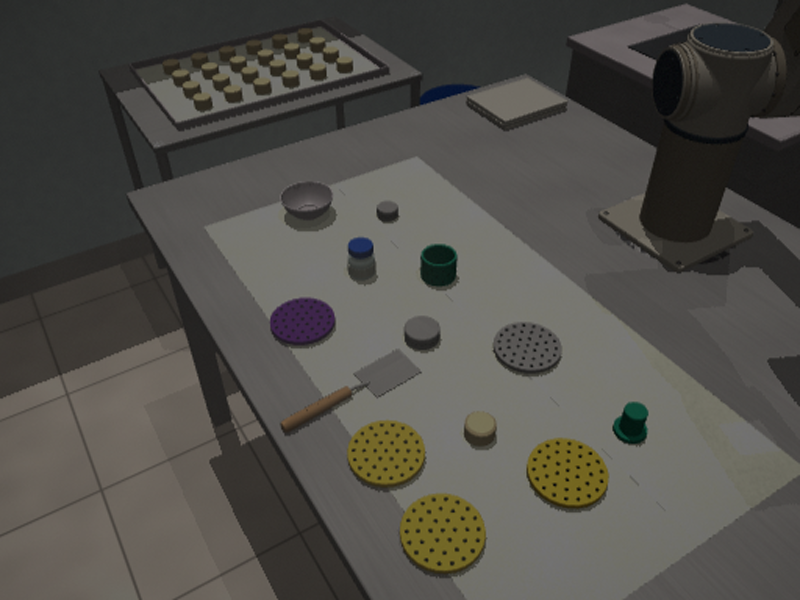

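View pics/side0.png

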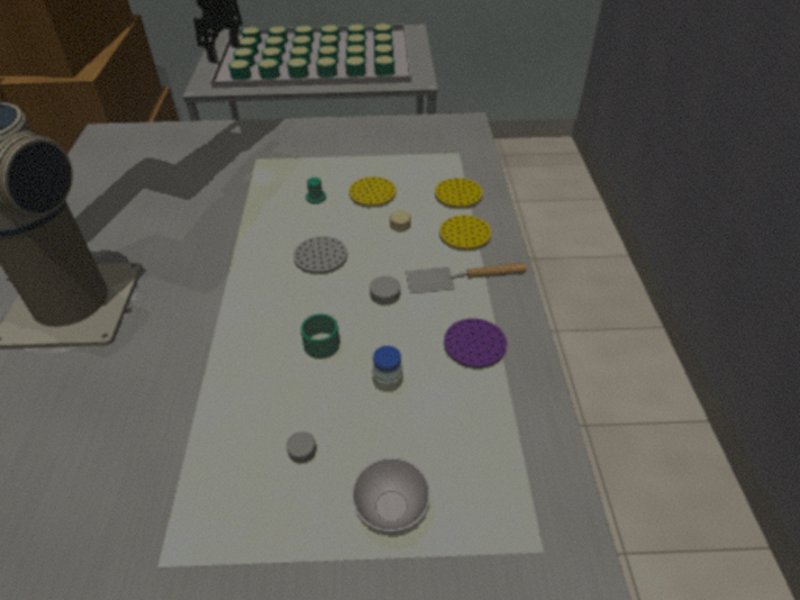

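The scene view (800×600) shows the stand at (528,346), cheese at (480,423), hoop at (438,257), follower at (634,411), large weight at (422,328), small weight at (387,207) and jar at (361,245). The side view shows the same parts. I'll triangulate from both.

```bash
cat > h.py <<'E'
from rig import manip
import cv2,numpy as np
from scipy.spatial.transform import Rotation as R
def ray(c,T,u,v,z):
    d=T[:3,:3]@np.array([(u-c["cx"])/c["fx"],(v-c["cy"])/c["fy"],1]);o=T[:3,3]
    return (o+d*(z-o[2])/d[2])[:2]
def ori(yaw): # tool down, tool y (closing) at world angle yaw
    y=np.array([np.cos(yaw),np.sin(yaw),0]);z=np.array([0,0,-1.])
    return R.from_matrix(np.c_[np.cross(y,z),y,z]).as_rotvec()
E
python3 - <<'E'
from h import *
P=dict(stand=(528,345,321,254,.014),cheese=(480,423,400,216,.03),hoop=(438,257,320,327,.05),follower=(634,411,314,182,.05),large=(422,328,384,286,.026),small=(387,207,301,441,.024),jar=(361,245,387,354,.066))
a=manip.camera("scene");b=manip.camera("side")
for k,(u,v,s,t,z) in P.items():
    print(k,ray(a,a["cam_to_world"],u*.64,v*.64,z).round(4),ray(b,b["cam_to_world"],s*.64,t*.64,z).round(4))
def yaw():pass
q=manip.get_joint_positions();print(q, R.from_rotvec(manip.get_ee_rot()).as_matrix().round(2).tolist())
for y in (0,np.pi/2,np.pi,-np.pi/2):
    for p in ([.5,.15,.2],[.5,-.3,.2],[.55,.3,.2]): 
        s=manip.solve_ik(p,ori(y));print(round(y,2),p,None if s is None else np.round(s,2))
E
```

```text
stand [0.4744 0.1156] [0.4775 0.1079]
cheese [0.6476 0.2146] [0.645  0.2075]
hoop [ 0.4953 -0.1215] [ 0.4917 -0.1301]
follower [0.4567 0.3269] [0.454  0.3184]
large [ 0.6079 -0.0015] [ 0.6054 -0.0067]
small [ 0.472  -0.3418] [ 0.4716 -0.3403]
jar [ 0.6062 -0.2094] [ 0.6067 -0.2097]
[ 1.13800158e+00  4.23499799e-01  1.63028617e+00  2.71968358e-07
  1.08860098e+00 -1.89904825e-02] [[-0.92, 0.4, -0.0], [0.4, 0.92, -0.0], [0.0, -0.0, -1.0]]
0 [0.5, 0.15, 0.2] [ 0.27  0.35  1.9  -0.    0.9   0.27]
0 [0.5, -0.3, 0.2] [-0.56  0.43  1.76 -0.    0.95 -0.56]
0 [0.55, 0.3, 0.2] [ 0.48  0.49  1.66 -0.    0.99  0.48]
1.57 [0.5, 0.15, 0.2] [ 0.27  0.35  1.9  -0.    0.9  -1.3 ]
1.57 [0.5, -0.3, 0.2] [-0.56  0.43  1.76  0.    0.95 -2.13]
1.57 [0.55, 0.3, 0.2] [ 0.48  0.49  1.66 -0.    0.99 -1.09]
3.14 [0.5, 0.15, 0.2] None
3.14 [0.5, -0.3, 0.2] None
3.14 [0.55, 0.3, 0.2] None
-1.57 [0.5, 0.15, 0.2] [ 0.27  0.35  1.9  -0.    0.9   1.84]
-1.57 [0.5, -0.3, 0.2] [-0.56  0.43  1.76 -0.    0.95  1.01]
-1.57 [0.55, 0.3, 0.2] [ 0.48  0.49  1.66 -0.    0.99  2.05]
```

```bash
cat >> h.py <<'E'
def proj(c,T,p):
    q=np.linalg.inv(T)@np.r_[p,1]; return np.array([c["cx"]+c["fx"]*q[0]/q[2],c["cy"]+c["fy"]*q[1]/q[2]])
def look(p,h=.2,yaw=0.):
    manip.move_to([p[0],p[1],h],ori(yaw)); manip.hold(.15)
    T=np.eye(4);T[:3,3]=manip.get_position();T[:3,:3]=R.from_rotvec(manip.get_ee_rot()).as_matrix()
    c=manip.camera("wrist"); return c,T@c["mount"]
E
cat >survey.py <<'E'
from h import *
import pickle
P=dict(follower=(.455,.323,.05),cheese=(.646,.211,.03),stand=(.476,.112,.014),large=(.607,-.004,.026),hoop=(.4935,-.126,.05),small=(.472,-.341,.024))
out=[];S={}
for k,p in P.items():
    c,T=look(p); u0=np.round(proj(c,T,p)).astype(int); S[k]=(c,T,u0)
    im=cv2.copyMakeBorder(c["image"],80,80,80,80,cv2.BORDER_CONSTANT)[u0[1]+15:u0[1]+145,u0[0]+15:u0[0]+145]
    im=cv2.resize(im[:,:,::-1],(260,260),interpolation=cv2.INTER_CUBIC); out.append(cv2.convertScaleAbs(im,alpha=1.5))
    print(k,u0,manip.get_time())
pickle.dump(S,open("s.pkl","wb"))
cv2.imwrite("pics/mont.png",np.vstack([np.hstack(out[:3]),np.hstack(out[3:])]))
E
python3 survey.py
```

```text
follower [260 185] 1.6917
cheese [261 180] 2.7833
stand [258 175] 3.7917
large [261 178] 4.725
hoop [258 184] 5.6333
small [259 178] 6.7
```

View pics/mont.png

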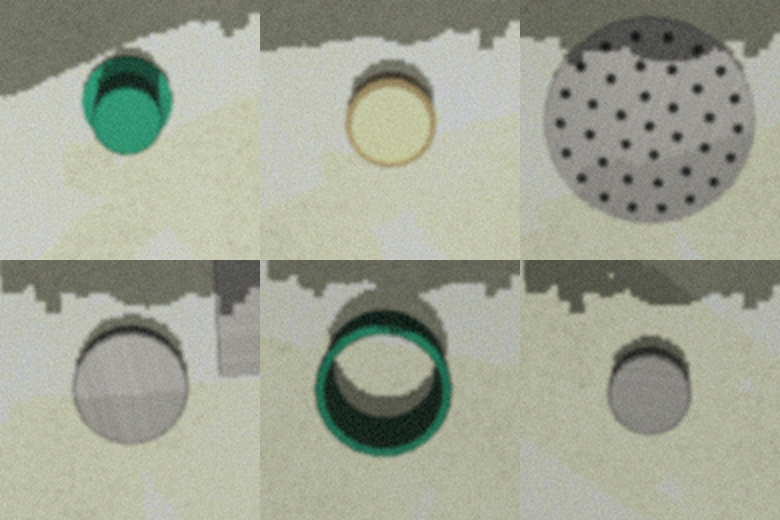

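The montage of wrist crops (2× scale, centred on the predictions) shows every part clear. Top-face centres in montage pixels are follower (127,121), cheese (391,122), stand centre hole (649,126), large weight (130,388), hoop (384,390) and small weight (649,394).

```bash
python3 - <<'E'
from h import *
import pickle
S=pickle.load(open("s.pkl","rb"))
O=dict(follower=(-1.5,-4.5,.05),cheese=(.5,-3.7,.03),stand=(-.5,-2,.014),large=(.2,-.8,.026),hoop=(-3,.2,.05),small=(-.2,2,.024))
for k,(dx,dy,z) in O.items():
    c,T,u=S[k]; print(k,ray(c,T,u[0]+dx,u[1]+dy,z).round(4))
E
```

```text
follower [0.4537 0.3272]
cheese [0.6466 0.2144]
stand [0.4759 0.1144]
large [ 0.6076 -0.0027]
hoop [ 0.4907 -0.1258]
small [ 0.4717 -0.3426]
```

```bash
python3 - <<'E'
from h import *
x,y=.6466,.2144
manip.command_gripper(.060,25)
manip.move_to([x,y,.09],ori(0)); manip.servo_line([x,y,.034],rate=.1); manip.hold(.2)
f0=manip.get_contact_force()[2];z=.034
while z>.008:
    z-=.002; manip.servo_line([x,y,z],rate=.03); f=manip.get_contact_force()[2]-f0
    if abs(f)>2.5: break
print("touch",z,manip.get_position(),f,manip.get_width(),manip.get_time())
manip.servo_line([x,y,z+.008],rate=.05)
manip.command_gripper(.035,20); manip.hold(.1)
print(manip.get_width(),manip.get_grip_force(),manip.get_contact_force()-[0,0,f0],manip.get_time())
manip.command_gripper(.060)
c,T=look((x,y),.16)
cv2.imwrite("pics/w1.png",cv2.convertScaleAbs(c["image"][:,:,::-1],alpha=1.5)); print(proj(c,T,[x,y,.03]))
E
```

```text
touch 0.015999999999999986 [0.64691456 0.21447574 0.01699926] 8.146808900882444 0.059991930491524646 12.3583
0.046127435040882334 20.444726523128338 [-0.5064935  -1.00957678  3.53873667] 13.0333
[261.16431814 189.81674112]
```

View pics/w1.png

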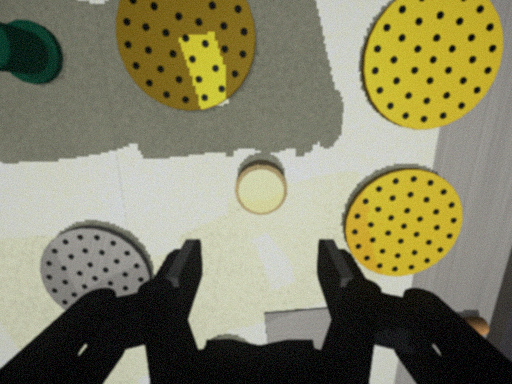

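The fingertips touched the table at TCP 17 mm, and the cheese sits at (261,189), as predicted. Next I'll pick and place it.

```bash
cat >> h.py <<'E'
SX,SY=.4759,.1144
def pick(x,y,z,w,f,y1,y2,top=.12):
    "two squeezes at yaws y1,y2 to centre, then lift"
    manip.command_gripper(w+.012,20)
    if y1 is not None:
        manip.move_to([x,y,top],ori(y1)); manip.servo_line([x,y,z],rate=.12)
        manip.command_gripper(w-.012); manip.command_gripper(w+.012)
        manip.servo_line([x,y,z],ori(y2),rate=.1) if 0 else manip.move_to([x,y,z],ori(y2))
    else:
        manip.move_to([x,y,top],ori(y2)); manip.servo_line([x,y,z],rate=.12)
    manip.command_gripper(w-.012,f); manip.hold(.15)
    print("grip",manip.get_width(),manip.get_grip_force(),manip.get_time())
    manip.servo_line([x,y,top+.02],rate=.12)
    print("lifted",manip.get_width(),manip.get_contact_force())
def place(z,yaw,w,h,slow=.010,release=.014):
    "z: TCP height for contact"
    manip.move_to([SX,SY,h],ori(yaw)); manip.servo_line([SX,SY,z+slow],rate=.12); manip.hold(.25)
    f0=manip.get_contact_force(); zz=z+slow
    while zz>z-.003:
        zz-=.001; manip.servo_line([SX,SY,zz],rate=.025); f=manip.get_contact_force()-f0
        if f[2]>2: break
    print("contact",round(zz-z,4),f.round(2),manip.get_position().round(4))
    manip.command_gripper(w+release); manip.hold(.15)
    manip.servo_line([SX,SY,h],rate=.12); print(manip.get_time())
E
python3 - <<'E'
from h import *
H=np.pi/2
pick(.6466,.2144,.023,.047,22,None,H)   # already squeezed at yaw 0
place(.023+.014,H,.047,.15)
c,T=look((SX,SY),.2)
cv2.imwrite("pics/w2.png",cv2.resize(cv2.convertScaleAbs(c["image"][90:270,170:350,::-1],alpha=1.5),(540,540))); print(proj(c,T,[SX,SY,.044]),manip.get_time())
E
```

```text
grip 0.04626870045121469 23.171921758912504 17.1167
lifted 0.046076451446050215 [ 0.08036931 -1.16956103 -0.10576966]
contact 0.001 [-1.01  1.28  4.86] [0.476  0.1144 0.0382]
24.0917
[259.72549307 181.98601661] 25.6917
```

View pics/w2.png

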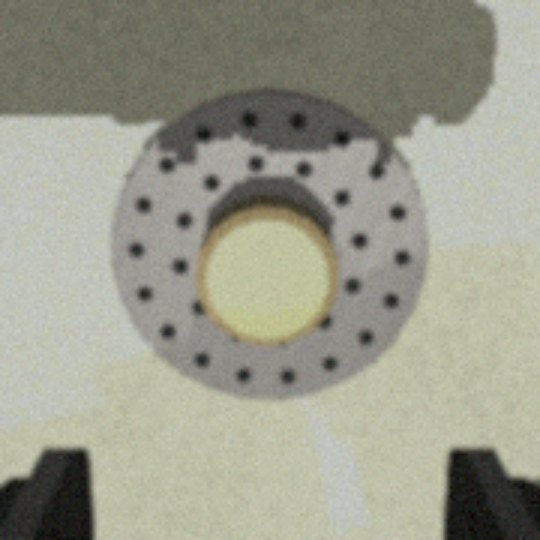

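Cheese at (268,276) in the 3× crop, which is centred on the stand and matches the prediction. Now the hoop.

```bash
python3 - <<'E'
from h import *
H=np.pi/2
pick(.4907,-.1258,.032,.066,22,0,H,top=.10)
place(.032+.014,H,.066,.15,slow=.008)
c,T=look((SX,SY),.2)
cv2.imwrite("pics/w3.png",cv2.resize(cv2.convertScaleAbs(c["image"][90:270,170:350,::-1],alpha=1.5),(540,540))); print(proj(c,T,[SX,SY,.064]),proj(c,T,[SX,SY,.044]),manip.get_time())
E
```

```text
grip 0.06712436826440533 23.842110335826874 30.1
lifted 0.06640359286689862 [ 0.70370434  0.32222214 -0.53625066]
contact 0.004 [ 0.25 -0.17  2.07] [0.4759 0.1144 0.0499]
35.5667
[259.77569088 187.85410302] [259.75219136 181.98201132] 37.1667
```

View pics/w3.png

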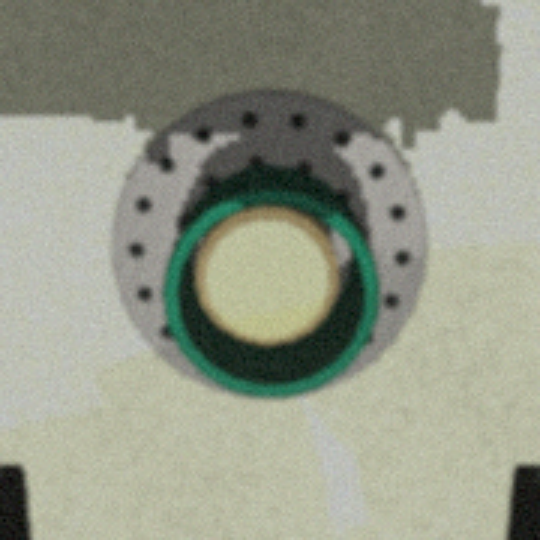

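The hoop rim is at (272,293) in the crop, against a predicted (269,293). It is around the cheese, seated and centred within about 1 mm. Next the follower, with a stricter contact threshold.

```bash
sed -i 's/if f\[2\]>2: break/if f[2]>3: break/' h.py; python3 - <<'E'
from h import *
H=np.pi/2
pick(.4537,.3272,.042,.034,22,0,H,top=.11)
place(.042+.044,H,.034,.16,slow=.008)
c,T=look((SX,SY),.24)
cv2.imwrite("pics/w4.png",cv2.resize(cv2.convertScaleAbs(c["image"][90:270,170:350,::-1],alpha=1.5),(540,540))); print(proj(c,T,[SX,SY,.064]),proj(c,T,[SX,SY,.094]),manip.get_time())
E
```

```text
grip 0.032717534343103066 21.897272765636444 41.5917
lifted 0.03305688069763849 [ 0.07286794  1.05136463 -0.41739466]
contact -0.001 [-3.15  0.64 12.38] [0.4763 0.1145 0.0859]
47.7667
[259.79399777 176.86116277] [259.82641323 184.83963154] 49.3667
```

View pics/w4.png

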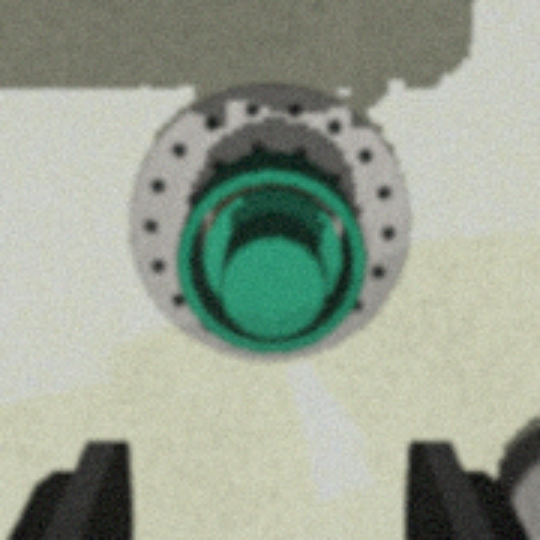

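The pillar top is at (274,288) in the crop, against a predicted (270,284). The follower is seated upright with about 1 mm error. Next the large weight, with yaws chosen to keep clear of the spatula blade.

```bash
python3 - <<'E'
from h import *
H=np.pi/2
pick(.6076,-.0027,.021,.060,60,np.radians(-35),-H,top=.10)
place(.021+.094,-H,.060,.18,slow=.006)
c,T=look((SX,SY),.27)
cv2.imwrite("pics/w5.png",cv2.resize(cv2.convertScaleAbs(c["image"][90:270,170:350,::-1],alpha=1.5),(540,540))); print(proj(c,T,[SX,SY,.064]),proj(c,T,[SX,SY,.12]),manip.get_time())
E
```

```text
grip 0.057935360275900946 64.83532443176955 53.325
lifted 0.05806267330432665 [-1.05689903  0.15184204 -5.02588738]
contact 0.0 [-1.31  0.76  8.66] [0.4762 0.1144 0.1155]
58.6083
[259.80006459 170.2570842 ] [259.85604918 183.69326091] 60.2083
```

View pics/w5.png

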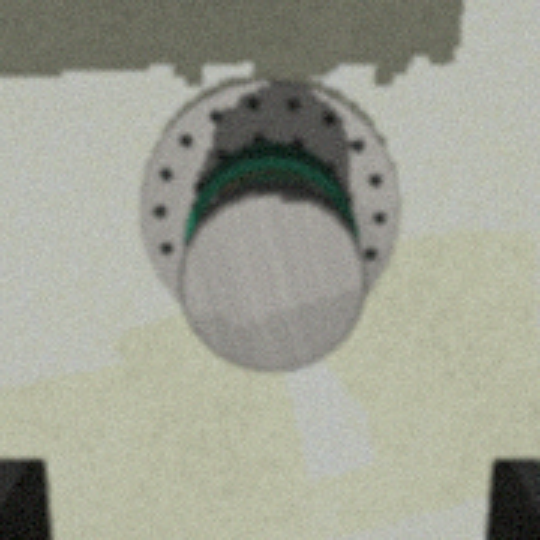

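The large weight is at (272,284) in the crop, against a predicted (270,281), and sits level and centred. Now the small weight.

```bash
python3 - <<'E'
from h import *
H=np.pi/2
pick(.4717,-.3426,.022,.044,45,0,H,top=.16)
place(.022+.120,H,.044,.21,slow=.006)
c,T=look((SX,SY),.30)
a=cv2.resize(cv2.convertScaleAbs(c["image"][90:270,170:350,::-1],alpha=1.5),(400,400)); print(proj(c,T,[SX,SY,.12]),proj(c,T,[SX,SY,.144]))
manip.move_to([.45,-.15,.3],ori(0))
s=manip.camera("side")["image"][120:240,140:260,::-1]
cv2.imwrite("pics/w6.png",np.hstack([a,cv2.convertScaleAbs(cv2.resize(s,(400,400),interpolation=cv2.INTER_CUBIC),alpha=1.3)]))
cv2.imwrite("pics/scene1.png",cv2.resize(manip.camera("scene")["image"][:,:,::-1],(800,600),interpolation=cv2.INTER_CUBIC));print(manip.get_time())
E
```

```text
grip 0.04222248510800952 45.96335633425042 65.9
lifted 0.04202114971647248 [ 0.10413545  0.5898313  -2.82661267]
contact 0.0 [-0.39  1.66  4.46] [0.4761 0.1144 0.1423]
72.625
[259.77316616 175.89479911] [259.79546648 181.98919648]
75.3583
```

View pics/w6.png

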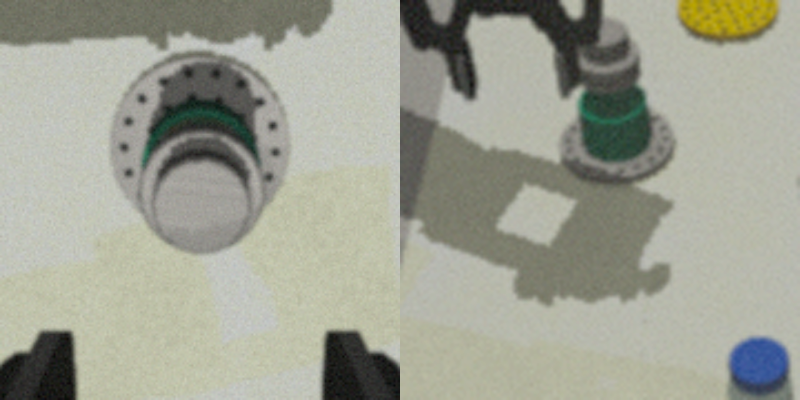

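View pics/scene1.png

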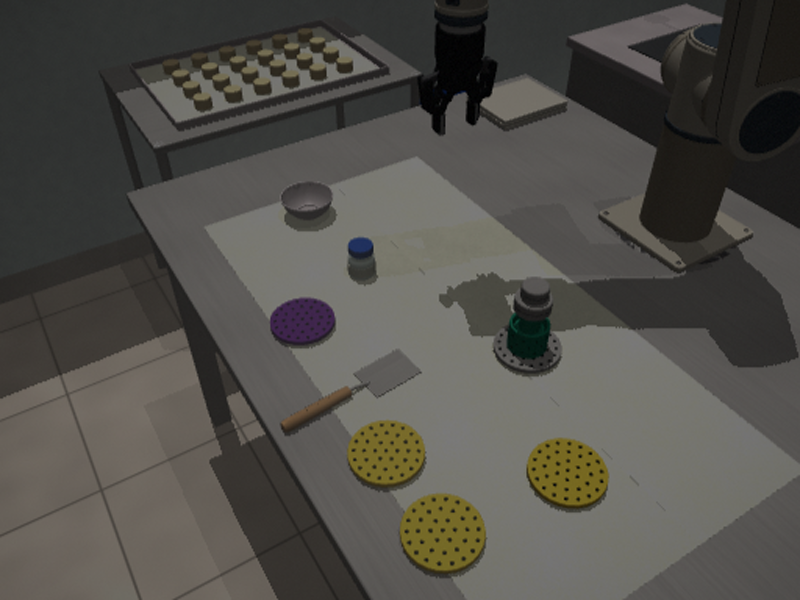

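The stack stands upright and centred on the grey stand, with its top at (536,285) in the scene view. The jar at (361,245), the bowl at (307,200) and the spatula haven't moved, so I'm handing the job in.

```bash
python3 -c "
from rig import manip
print(manip.sign_off())"
```

```text
the job is handed in; nothing more can be done
None
```

The cheese press is set up and handed in at about 75 s: cheese, hoop, follower, large weight and small weight went on in that order, upright and centred to about 1 mm by camera, with jar, bowl and spatula not moved; the hoop may have been let go up to about 4 mm above the deck.

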